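# Open the ratchet clamp wide for the next part

### The job

Open the bench clamp all the way: with a fingertip press down and keep down the ratchet release on its sliding jaw, and with it pressed push the jaw back along its bar until it meets the end stop; then let the release spring up. Pick nothing up, and leave the brass bush in the clamp and the things round about where they stand.

Things in the scene. Friction and masses are not known exactly. Their poses are not given: they have to be found in the camera images.
- clamp: Grey quick clamp fixed to the counter, base plate 95 x 340 x 8 mm. Origin: centre of its underside, on the counter. Its y axis runs along the bar from the fixed jaw (y = -144 mm, 92 mm high) to the end stop post (y = +144 mm, 74 mm high); the sliding jaw opens towards +y. The steel bar (12 mm wide, z 32 to 46 mm) lies at x = +25 mm.
- jaw (a joint): How far the sliding jaw is open along the clamp's +y, m: 0 shut, 0.130 at the end stop. Friction about 2.5 N. Saw teeth under the bar, 8 mm apart, block it towards +y (it may creep up to 8 mm) unless the release is pressed; none in the last 10 mm. It has two uprights 92 mm high: jaw plate (95 mm wide) and, towards the end stop, thumb stop, 64 mm clear between them, open at both x sides.
- release (a joint): How far the ratchet release pad is pressed down, m: 0 up, 0.010 fully down. It travels with the jaw. A spring lifts it: about 2 N at first, 5 N fully down. Pressed 5 mm or more it frees the jaw, and must be kept so while the jaw moves. Unpressed it may read up to 0.004, the pawl resting on a tooth.
- release_top (a point): Centre of the top of the release pad, a black ribbed pad 42 x 42 mm, half-way between the two uprights of the sliding jaw; 68 mm above the counter when up, 58 mm when fully down.
- thumb_stop (a point): Middle of the top edge of the thumb stop (50 mm wide, 12 mm thick along y), 92 mm above the counter and 38 mm towards the clamp's +y from the pad's centre. The finger pushes its inner face, 32 mm from the pad's centre.
- end_stop (a point): Point on the inner face of the end stop post, which the outer face of the thumb stop meets when the jaw is fully open.
- bush_mid (a point): Centre (half-way up) of a loose brass bush, 28 mm across and 32 mm tall, standing on the clamp's base plate between fixed and sliding jaw. To be left alone.
- oiler_mid (a point): Loose white plastic oil bottle, 47 mm across, 139 mm tall with its thin spout, standing just beyond the fixed-jaw end of the clamp; the point lies on its axis 45 mm up. To be left alone.
- bearing_mid (a point): Centre of a loose steel ball bearing, 40 mm across, 12 mm thick, lying behind the clamp. To be left alone.
- tin_mid (a point): Centre of a loose green grease tin with a grey lid, 73 mm across, 48 mm tall, to the right of the clamp. To be left alone.
There are look-alikes about, which are no part of the job. Of the things that look like the part that bears bearing_mid, take the one that is nearest to the robot's base at the start. Leave any blue or brown look-alike of the part that bears oiler_mid alone.

How it is judged:
By the outcome, as a careful person would: the job done as asked, in the order asked, and still so for the second after the job is handed in, with the robot touching nothing.
It also fails if it takes over 34 s, if anything falls off the work surface, if the arm or the gripper's body presses on something with over 40 N, if the wrist force passes 120 N, or if a joint passes its speed limit or range.

### The arm

A 6-joint arm with a two-finger parallel gripper is mounted at the origin on a cart in front of the work surface, level with it; the furniture and walls round the work are solid. World frame = base frame: x ahead of the robot, y to its left, z up, the work surface at z = 0. Lengths are in mm, angles in rad, forces in N, time in s.
With the tool pointing down it reaches from about 275 to 750 mm from the base axis. Payload 10.2 kg.
Tool frame: the origin (TCP) lies on the front face of the gripper's body, between the roots of the fingers; the fingertips stand 73 mm ahead of it and the grasp point (between the pads) lies 54 mm ahead of it; z points along the fingers, y is the line along which they close (so a half turn about z gives the same grasp; the last joint's range is limited). The gripper opens to 85 mm and grips with 20 to 120 N. Pads are 22 mm wide; open, the fingers measure 114 mm over their backs; the gripper's body (76 mm by 85 mm) begins 54 mm behind the grasp point. The pads swing forward as they close: fully open they stand 13 mm farther back than shut.
Start: joints at [1.123, 0.313, 1.498, -0, 1.331, -0.223], TCP at [117.041, 511.794, 303.894] pointing down, gripper open.
Joint ranges: [-2.94, 2.94], [-0.97, 2.17], [0.19, 2.56], [-1.23, 4.37], [0.02, 3.11], [-2.88, 2.88]. Speed limits (rad/s): [2.39, 2.39, 3.01, 3.14, 3.14, 3.14].

### API

Orientations are given as a unit quaternion [w, x, y, z].
In Python, from rig import * gives the robot as it stands.
- The arm moves only by the tool step_arm, never from a script. Its argument "plan" is a list of rows, each an object with "offset": the shift along the tool's x, y, z in cm, a list of three; "rot": the turn, a rotation vector about the tool's x, y, z in degrees, a list of three; "gripper": the finger opening in cm, from 0 to 8.54. In form: [{"offset": [x, y, z], "rot": [wx, wy, wz], "gripper": gripper}, ...]. A call has 1 to 12 rows; each row is the pose to reach, as a shift and turn from the pose commanded when the call began, along the tool's axes at that moment; what a row does not reach only later rows make up. A row lasts 1/10 s, in which the tool goes at most 50 mm and 8.59 degrees, less where a joint would pass 70% of its speed; a pose out of reach is approached as far as the arm can. A call with a gripper value outside its range is refused whole. The fingers move at their own pace and stop on an object; "squeeze" is the grip in N (left out, the last holds). Time passes only in rows, so rows that repeat a pose let the fingers close. It gives the time, the measured TCP pose, the force, the opening and the grip force at its end, in the units of the state.
- sense(): the state, without advancing time (a new reading comes with each control period).
- capture(name): name is "scene" or "top"; returns a dict with "color" (420x560x3 uint8, red, green, blue), "depth" (420x560 float32, mm along the optical axis (not along the pixel's ray), 0 where there is no reading), "vertical_fov" (degrees; the focal length in pixels is half the picture's height over the tangent of half this angle, whatever the lens; pixels are square), "cx", "cy" (the principal point, pixels), "rvec" (rotation vector, rad) and "tvec" (3), from world to camera coordinates, as OpenCV has them. Camera axes: x right, y down, z forward; pixel columns grow to the right and rows downward; lengths in mm; the calibration is good to about 2 mm. A picture is of the moment at which its call begins.
- finish_job(): hands the job in; it is judged then, once.
The state is a dict: "time_s": time; "joints": joint angles; "dq": joint speeds; "tau": joint torques, N m; "eef_pos": TCP position; "ee_rot": TCP orientation; "force": force on the tool from outside, world axes, zero at the start; "wrist_torque": the same for the moment, N m; "grip_width": opening from 0.0 (shut) to 1.0 (fully open); "grip_force": force on a finger pad.
Only numpy, scipy, OpenCV 4.12 (cv2) and the standard library are available. Lean on these libraries where they do the work, as an engineer would, in place of code of your own. Each camera call takes 0.05 s, during which the arm holds its last target. There are 200 camera calls.

## Working session

There is one attempt and no reset: what is moved stays moved. The work goes in short steps, Python scripts to look and compute and a tool call to move; the robot and the scene stay as the last step left them, time stands still between calls to the robot, and variables do not carry over. Pictures are saved under pics/ and viewed, at most 10 in all, crops included, and the job is handed in when it is done.

Besides the shell and the picture viewer there is one more tool, called after "Call:" as name([rows], argument=value, ...), one row to a line, values as JSON. step_arm: Moves the arm, as the interface text tells. Its arguments: {"type":"object","properties":{"plan":{"type":"array"},"squeeze":{"type":"number"}},"required":["plan"]}

```bash
mkdir -p pics
cat > h.py <<'E'
from rig import *
import numpy as np, cv2
def cap(n):
    d=capture(n); d["R"]=cv2.Rodrigues(np.array(d["rvec"],float))[0]; d["t"]=np.array(d["tvec"],float).ravel()
    d["f"]=210/np.tan(np.radians(d["vertical_fov"])/2); return d
def world(d,u,v,z=None):
    r=np.array([(u-d["cx"])/d["f"],(v-d["cy"])/d["f"],1.])
    if z is None: return d["R"].T@(r*d["depth"][int(v),int(u)]-d["t"])
    c=-d["R"].T@d["t"]; w=d["R"].T@r; return c+w*(z-c[2])/w[2]
def save(d,fn,box=None):
    im=d["color"][:,:,::-1]
    if box: im=im[box[1]:box[3],box[0]:box[2]]
    k=min(800/im.shape[1],600/im.shape[0]); cv2.imwrite(fn,cv2.resize(im,None,fx=k,fy=k,interpolation=cv2.INTER_CUBIC))
E
python3 - <<'E'
from h import *
import pickle
for n in("scene","top"):
    d=cap(n); save(d,f"pics/{n}0.png"); pickle.dump(d,open(n+".pkl","wb")); print(n,d["f"],d["cx"],d["cy"],-d["R"].T@d["t"])
print(sense())
E
```

```text
scene 444.1210930652009 274.64696571383297 211.72836331357115 [ 194.69267356 -914.28163965  946.41730855]
top 454.0817401031533 282.07917583826566 206.37412782971685 [ 384.93588553 -114.11614292 1054.82263061]
{'time_s': 0.1, 'joints': array([ 1.12258862e+00,  3.13379526e-01,  1.49832666e+00,  2.10476807e-05,
        1.33100177e+00, -2.23381796e-01]), 'dq': array([ 2.19814190e-03, -1.25260848e-03, -1.54545088e-03,  6.91356646e-05,
       -5.99893598e-04,  5.74140443e-04]), 'tau': array([ 2.36084052e-03, -4.12894428e+01, -2.60144860e+01, -1.45451913e-04,
        2.94832047e-03, -2.50543927e-06]), 'eef_pos': array([116.97928358, 511.66014266, 303.41265667]), 'ee_rot': array([-1.93408508e-04,  1.12178821e-01,  9.93687879e-01, -5.23140512e-04]), 'force': array([0.38877156, 0.53296282, 0.06307306]), 'wrist_torque': array([-0.05624065, -0.00788018,  0.00961227]), 'grip_force': 0.0, 'grip_width': 0.9974585085664155}
```

View pics/scene0.png

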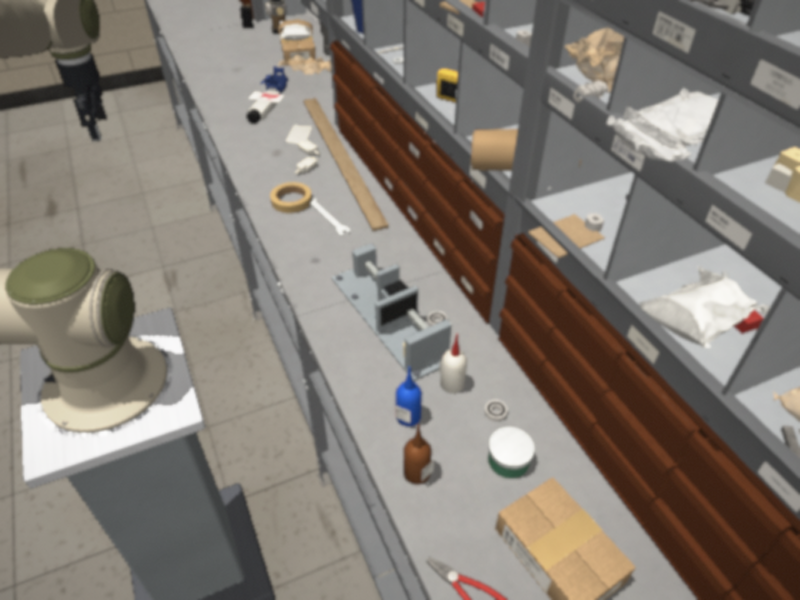

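View pics/top0.png

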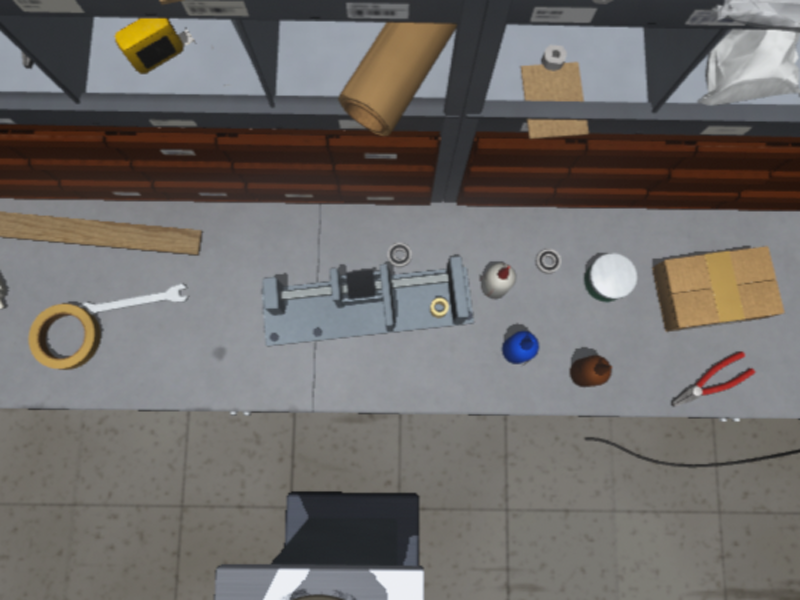

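The top view shows the clamp's fixed jaw at about (460,290), the black pad at (360,283), the thumb stop at (336,285) and the end stop at (271,293). The bush is at (440,307) and the white oiler at (498,280). The pad and end stop also show in the scene view at (397,290) and (363,262).

Run:
```python
import pickle; from h import *
d=pickle.load(open("top.pkl","rb")); save(d,"pics/topc.png",(175,160,345,260))
for u,v in((252,198),(245,198),(259,198),(252,193),(252,204)): print(u,v,world(d,u,v).round(1))
d=pickle.load(open("scene.pkl","rb")); save(d,"pics/scenec.png",(220,160,340,270))
```

```text
252 198 [582.5 -57.   68.8]
245 198 [582.2 -41.6  69.3]
259 198 [583.4 -72.3  65.6]
252 193 [593.7 -56.7  69.3]
252 204 [569.8 -57.1  64.6]
```

View pics/topc.png

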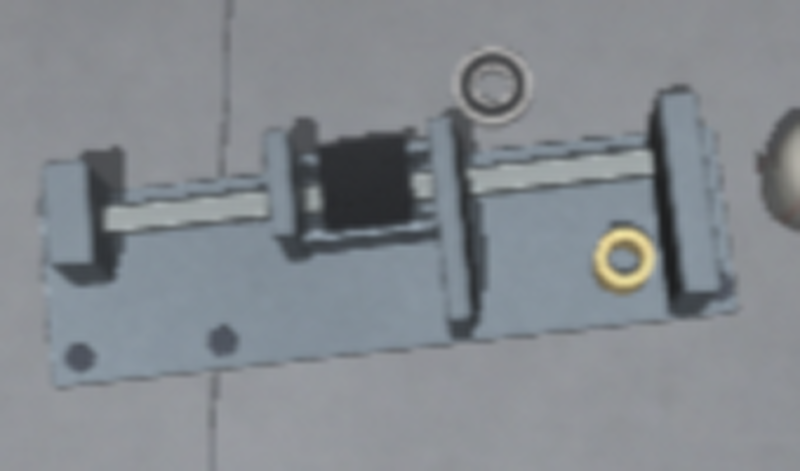

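View pics/scenec.png

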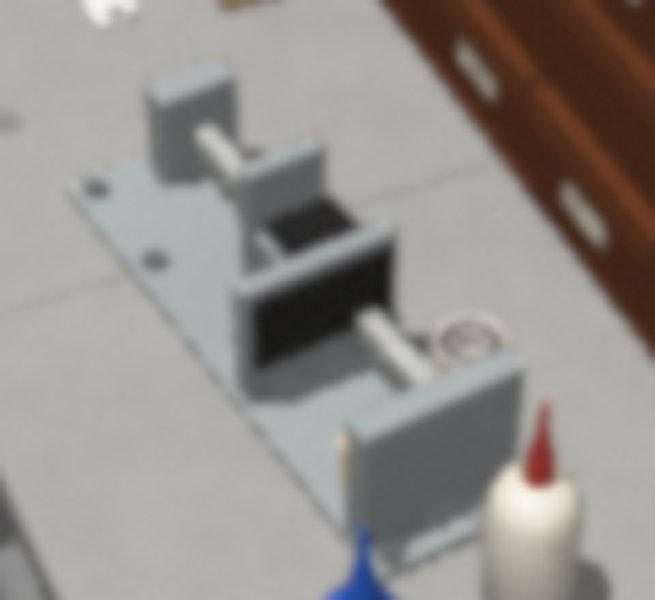

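The top crop shows the pad centred near (367,182), the thumb stop's top from (262,132) to (298,236), and the end stop's inner top edge from (82,160) to (90,262). In the scene crop the pad centre is near (312,225), mostly hidden behind the jaw plate, and the thumb stop's top edge runs from (243,177) to (322,145).

Run:
```python
import pickle; from h import *
d=pickle.load(open("top.pkl","rb")); s=pickle.load(open("scene.pkl","rb"))
T=lambda u,v,z=None: world(d,175+u/4.706,160+v/4.706,z).round(1)
def tri(a,b):
    P=[]
    for D,(u,v) in((d,a),(s,b)):
        P.append((D,np.array([[u],[v]],float)))
    pr=[np.array([[D["f"],0,D["cx"]],[0,D["f"],D["cy"]],[0,0,1]])@np.c_[D["R"],D["t"]] for D,_ in P]
    X=cv2.triangulatePoints(pr[0],pr[1],P[0][1],P[1][1]).ravel(); return (X[:3]/X[3]).round(1)
t=lambda u,v:(175+u/4.706,160+v/4.706); c=lambda u,v:(220+u/5.4545,160+v/5.4545)
print("tri thumb top far",tri(t(273,131),c(315,148)),"near",tri(t(290,237),c(248,182)))
print("tri endstop far", tri(t(65,162),c(230,70)))
print("pad",[T(*p,68) for p in((320,143),(405,135),(413,222),(330,230))],T(367,182,68),T(367,182))
print("thumb",[T(*p,92) for p in((262,132),(285,130),(300,235),(275,238))])
print("jawplate",[T(*p,92) for p in((428,118),(452,116),(472,318),(450,321))])
print("end",[T(*p,74) for p in((45,163),(82,160),(90,262),(55,264))])
print("fixed",[T(*p,92) for p in((663,92),(695,90),(718,290),(688,292))])
print("base",T(57,385,8),T(737,312,8)); print("bush",T(625,258,40))
```

```text
tri thumb top far [601.2 -16.1  86.1] near [554.3 -26.2  86.2]
tri endstop far [590.3  82.2  70.2]
pad [array([599.6, -36.5,  68. ]), array([604.1, -76.6,  68. ]), array([562.4, -81.2,  68. ]), array([558. , -42.4,  68. ])] [581.2 -59.2  68. ] [581.1 -59.2  68.6]
thumb [array([599.2, -11.6,  92. ]), array([600.3, -22.2,  92. ]), array([551.3, -30.5,  92. ]), array([549.7, -19.2,  92. ])]
jawplate [array([606.9, -87.9,  92. ]), array([608.1, -99. ,  92. ]), array([ 514.2, -109.7,   92. ]), array([512.7, -99.7,  92. ])]
end [array([586.8,  91.1,  74. ]), array([588.5,  74. ,  74. ]), array([540.2,  67.9,  74. ]), array([539.1,  84.1,  74. ])]
fixed [array([ 621. , -196.5,   92. ]), array([ 622.2, -211.4,   92. ]), array([ 528.6, -221.6,   92. ]), array([ 527.5, -207.9,   92. ])]
base [489.5  93.4   8. ] [ 530.3 -240.3    8. ]
bush [ 551.3 -182.6   40. ]
```

```bash
cat >> h.py <<'E'
from scipy.spatial.transform import Rotation as Ro
YC=np.array([-.1214,.9926,0])
def off(target,head=None):
    s=sense(); q=s["ee_rot"]; R=Ro.from_quat([q[1],q[2],q[3],q[0]])
    print("pos",s["eef_pos"].round(1),"t",s["time_s"],"F",s["force"].round(2),"w",s["grip_width"])
    print("offset cm",(R.inv().apply(np.array(target)-s["eef_pos"])/10).round(2))
    G=Ro.from_matrix(np.c_[np.cross(YC,[0,0,-1]),YC,[0,0,-1]])
    print("rot deg",(R.inv()*G).as_rotvec(degrees=True).round(2))
    return s
E
python3 -c "
from h import *
off([579.8,-49.3,220])"
```

```text
pos [117.  511.7 303.4] t 0.1 F [0.39 0.53 0.06] w 0.9974585085664155
offset cm [-57.63 -44.36   8.37]
rot deg [ -0.06  -0.03 -19.85]
```

Call:
step_arm([
  {"offset": [-28.8, -22.2, 2], "rot": [0, 0, -10], "gripper": 0},
  {"offset": [-28.8, -22.2, 2], "rot": [0, 0, -10], "gripper": 0},
  {"offset": [-28.8, -22.2, 2], "rot": [0, 0, -10], "gripper": 0},
  {"offset": [-28.8, -22.2, 2], "rot": [0, 0, -10], "gripper": 0},
  {"offset": [-28.8, -22.2, 2], "rot": [0, 0, -10], "gripper": 0},
  {"offset": [-28.8, -22.2, 2], "rot": [0, 0, -10], "gripper": 0},
  {"offset": [-28.8, -22.2, 2], "rot": [0, 0, -10], "gripper": 0},
  {"offset": [-57.6, -44.4, 5], "rot": [0, 0, -19.9], "gripper": 0},
  {"offset": [-57.6, -44.4, 5], "rot": [0, 0, -19.9], "gripper": 0},
  {"offset": [-57.6, -44.4, 5], "rot": [0, 0, -19.9], "gripper": 0},
  {"offset": [-57.6, -44.4, 5], "rot": [0, 0, -19.9], "gripper": 0},
  {"offset": [-57.6, -44.4, 5], "rot": [0, 0, -19.9], "gripper": 0},
])

```text
time_s: 1.3
eef_pos: [490.5, 58.0, 265.1]
ee_rot: [-0.0, -0.061, 0.998, 0.0]
force: [0.2, 0.6, 0.3]
grip_width: -0.003
grip_force: 0.0
```

```bash
python3 -c "
from h import *
off([579.8,-49.3,200])"
```

```text
pos [490.5  58.  265.1] t 1.3 F [0.15 0.65 0.29] w -0.003325990816344696
offset cm [ -7.56 -11.74   6.5 ]
rot deg [ 0.01 -0.01  0.02]
```

Call:
step_arm([
  {"offset": [-7.5, -11.7, 2], "rot": [0, 0, 0], "gripper": 0},
  {"offset": [-7.5, -11.7, 2], "rot": [0, 0, 0], "gripper": 0},
  {"offset": [-7.5, -11.7, 2], "rot": [0, 0, 0], "gripper": 0},
  {"offset": [-7.5, -11.7, 4], "rot": [0, 0, 0], "gripper": 0},
  {"offset": [-7.5, -11.7, 6], "rot": [0, 0, 0], "gripper": 0},
  {"offset": [-7.5, -11.7, 6], "rot": [0, 0, 0], "gripper": 0},
  {"offset": [-7.5, -11.7, 6], "rot": [0, 0, 0], "gripper": 0},
  {"offset": [-7.5, -11.7, 6], "rot": [0, 0, 0], "gripper": 0},
])

```text
time_s: 2.1
eef_pos: [578.7, -46.9, 206.6]
ee_rot: [0.001, -0.061, 0.998, -0.0]
force: [-0.6, -0.3, 0.0]
grip_width: 0.001
grip_force: 0.0
```

Run:
```python
from h import *
off([579.8,-49.3,150])
a=cap("top"); b=cap("scene")
A=a["color"][130:270,165:350]; B=b["color"][120:260,210:395]
im=np.vstack([A,B])[:,:,::-1]; cv2.imwrite("pics/hov.png",cv2.resize(im,None,fx=2.14,fy=2.14,interpolation=cv2.INTER_CUBIC))
```

```text
pos [578.7 -46.9 206.6] t 2.1 F [-0.6  -0.28  0.05] w 0.001057914343410987
offset cm [-0.07 -0.25  5.66]
rot deg [-0.04  0.1   0.07]
```

View pics/hov.png

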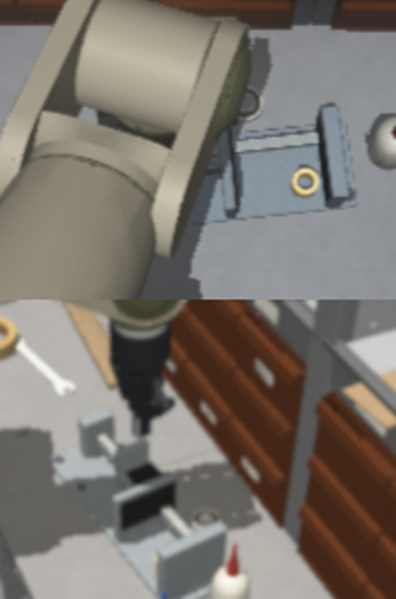

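The fingertip is at about (143,432) in the scene half, over the gap between the thumb stop and the jaw plate. I'll descend to just above the pad.

Call:
step_arm([
  {"offset": [0, -0.1, 0], "rot": [0, 0, 0], "gripper": 0},
  {"offset": [0, -0.1, 2], "rot": [0, 0, 0], "gripper": 0},
  {"offset": [0, -0.1, 3.5], "rot": [0, 0, 0], "gripper": 0},
  {"offset": [0, -0.1, 4.5], "rot": [0, 0, 0], "gripper": 0},
  {"offset": [0, -0.1, 5], "rot": [0, 0, 0], "gripper": 0},
  {"offset": [0, -0.1, 5], "rot": [0, 0, 0], "gripper": 0},
])

```text
time_s: 2.8
eef_pos: [578.5, -48.0, 155.2]
ee_rot: [-0.0, -0.061, 0.998, 0.0]
force: [0.3, 0.2, -0.0]
grip_width: -0.002
grip_force: 0.0
```

Run:
```python
from h import *
off([579.8,-49.3,131])
b=cap("scene"); save(b,"pics/near.png",(220,140,340,230))
```

```text
pos [578.5 -48.  155.2] t 2.8 F [ 0.29  0.24 -0.04] w -0.001789876329040651
offset cm [-0.12 -0.15  2.42]
rot deg [ 0.01 -0.02  0.05]
```

View pics/near.png

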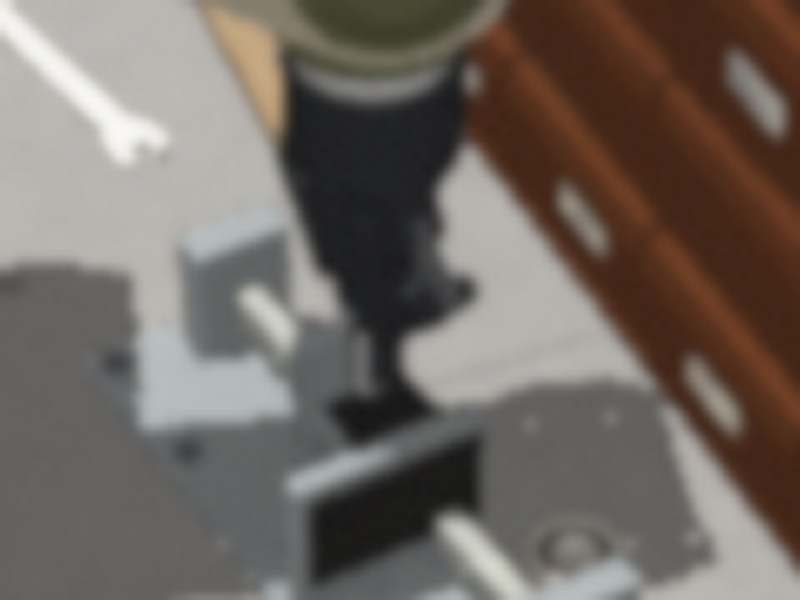

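The fingertip, at (390,385), sits inside the gap just above the pad and clear of the thumb stop. I'll press down now.

Call:
step_arm([
  {"offset": [0, -0.1, 0.8], "rot": [0, 0, 0], "gripper": 0},
  {"offset": [0, -0.1, 1.4], "rot": [0, 0, 0], "gripper": 0},
  {"offset": [0, -0.1, 1.7], "rot": [0, 0, 0], "gripper": 0},
  {"offset": [0, -0.1, 1.9], "rot": [0, 0, 0], "gripper": 0},
  {"offset": [0, -0.1, 1.9], "rot": [0, 0, 0], "gripper": 0},
])

```text
time_s: 3.35
eef_pos: [578.7, -49.0, 136.5]
ee_rot: [0.0, -0.061, 0.998, -0.0]
force: [-0.5, 0.3, 3.6]
grip_width: 0.001
grip_force: 1.6
```

Call:
step_arm([
  {"offset": [0, 0, 0.2], "rot": [0, 0, 0], "gripper": 0},
  {"offset": [0, 0, 0.4], "rot": [0, 0, 0], "gripper": 0},
  {"offset": [0, 0, 0.4], "rot": [0, 0, 0], "gripper": 0},
])

```text
time_s: 3.65
eef_pos: [578.7, -49.0, 132.4]
ee_rot: [0.0, -0.061, 0.998, -0.0]
force: [-0.3, -1.0, 3.9]
grip_width: -0.002
grip_force: 2.2
```

Call:
step_arm([
  {"offset": [0, 0.3, 0], "rot": [0, 0, 0], "gripper": 0},
  {"offset": [0, 0.6, 0], "rot": [0, 0, 0], "gripper": 0},
  {"offset": [0, 0.9, 0], "rot": [0, 0, 0], "gripper": 0},
  {"offset": [0, 1.2, 0], "rot": [0, 0, 0], "gripper": 0},
  {"offset": [0, 1.5, 0], "rot": [0, 0, 0], "gripper": 0},
  {"offset": [0, 1.8, 0], "rot": [0, 0, 0], "gripper": 0},
  {"offset": [0, 2.1, 0], "rot": [0, 0, 0], "gripper": 0},
  {"offset": [0, 2.4, 0], "rot": [0, 0, 0], "gripper": 0},
  {"offset": [0, 2.7, 0], "rot": [0, 0, 0], "gripper": 0},
  {"offset": [0, 3.0, 0], "rot": [0, 0, 0], "gripper": 0},
])

```text
time_s: 4.65
eef_pos: [575.0, -18.9, 132.4]
ee_rot: [0.0, -0.061, 0.998, -0.0]
force: [0.8, -1.2, 4.9]
grip_width: -0.001
grip_force: 2.2
```

Call:
step_arm([
  {"offset": [0, 0.4, 0], "rot": [0, 0, 0], "gripper": 0},
  {"offset": [0, 0.8, 0], "rot": [0, 0, 0], "gripper": 0},
  {"offset": [0, 1.2, 0], "rot": [0, 0, 0], "gripper": 0},
  {"offset": [0, 1.6, 0], "rot": [0, 0, 0], "gripper": 0},
  {"offset": [0, 2.0, 0], "rot": [0, 0, 0], "gripper": 0},
  {"offset": [0, 2.4, 0], "rot": [0, 0, 0], "gripper": 0},
  {"offset": [0, 2.8, 0], "rot": [0, 0, 0], "gripper": 0},
  {"offset": [0, 3.2, 0], "rot": [0, 0, 0], "gripper": 0},
  {"offset": [0, 3.6, 0], "rot": [0, 0, 0], "gripper": 0},
  {"offset": [0, 4.0, 0], "rot": [0, 0, 0], "gripper": 0},
  {"offset": [0, 4.4, 0], "rot": [0, 0, 0], "gripper": 0},
  {"offset": [0, 4.8, 0], "rot": [0, 0, 0], "gripper": 0},
])

```text
time_s: 5.85
eef_pos: [569.0, 28.8, 132.4]
ee_rot: [-0.0, -0.061, 0.998, 0.0]
force: [0.9, -2.7, 4.3]
grip_width: 0.002
grip_force: 2.2
```

Run:
```python
from h import *
off([579.8,-49.3,131])
b=cap("scene"); save(b,"pics/mid.png",(220,140,340,230))
```

```text
pos [569.   28.8 132.4] t 5.85 F [ 0.94 -2.73  4.27] w 0.0020182029702955186
offset cm [-0.12 -7.88  0.14]
rot deg [ 0.   -0.01  0.05]
```

View pics/mid.png

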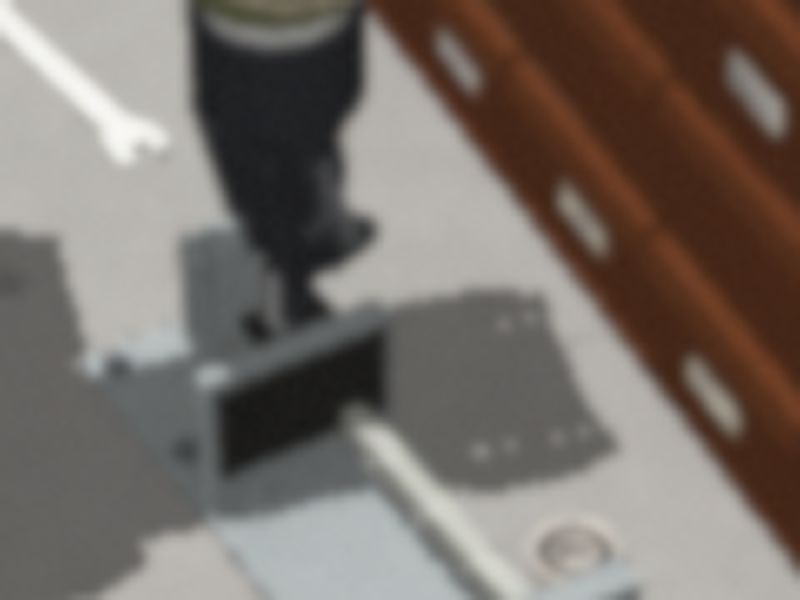

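The jaw is moving with the finger: the jaw plate's near corner has gone from (300,490) to (210,380). I'll go on slowly to the stop.

Call:
step_arm([
  {"offset": [0, 0.3, 0], "rot": [0, 0, 0], "gripper": 0},
  {"offset": [0, 0.5, 0], "rot": [0, 0, 0], "gripper": 0},
  {"offset": [0, 0.7, 0], "rot": [0, 0, 0], "gripper": 0},
  {"offset": [0, 0.9, 0], "rot": [0, 0, 0], "gripper": 0},
  {"offset": [0, 1.1, 0], "rot": [0, 0, 0], "gripper": 0},
  {"offset": [0, 1.2, 0], "rot": [0, 0, 0], "gripper": 0},
  {"offset": [0, 1.3, 0], "rot": [0, 0, 0], "gripper": 0},
  {"offset": [0, 1.3, 0], "rot": [0, 0, 0], "gripper": 0},
])

```text
time_s: 6.7
eef_pos: [567.5, 41.5, 132.4]
ee_rot: [-0.0, -0.061, 0.998, 0.0]
force: [1.4, -2.9, 4.3]
grip_width: 0.001
grip_force: 2.2
```

Call:
step_arm([
  {"offset": [0, 0.1, 0], "rot": [0, 0, 0], "gripper": 0},
  {"offset": [0, 0.2, 0], "rot": [0, 0, 0], "gripper": 0},
  {"offset": [0, 0.3, 0], "rot": [0, 0, 0], "gripper": 0},
  {"offset": [0, 0.3, 0], "rot": [0, 0, 0], "gripper": 0},
])

```text
time_s: 7.1
eef_pos: [567.1, 44.5, 132.4]
ee_rot: [0.0, -0.061, 0.998, 0.0]
force: [0.4, -2.3, 4.1]
grip_width: -0.002
grip_force: 2.2
```

Call:
step_arm([
  {"offset": [0, 0.1, 0], "rot": [0, 0, 0], "gripper": 0},
  {"offset": [0, 0.2, 0], "rot": [0, 0, 0], "gripper": 0},
  {"offset": [0, 0.2, 0], "rot": [0, 0, 0], "gripper": 0},
])

```text
time_s: 7.4
eef_pos: [567.1, 45.2, 132.4]
ee_rot: [0.0, -0.061, 0.998, -0.001]
force: [0.8, -12.1, 3.4]
grip_width: -0.002
grip_force: 6.6
```

The force jumped to 12 N at the expected place, so the jaw has met the end stop. I'll press a touch more, then lift straight up.

Call:
step_arm([
  {"offset": [0, 0.05, 0], "rot": [0, 0, 0], "gripper": 0},
  {"offset": [0, 0.05, 0], "rot": [0, 0, 0], "gripper": 0},
  {"offset": [0, -0.05, 0], "rot": [0, 0, 0], "gripper": 0},
  {"offset": [0, -0.05, -0.4], "rot": [0, 0, 0], "gripper": 0},
  {"offset": [0, -0.05, -0.9], "rot": [0, 0, 0], "gripper": 0},
  {"offset": [0, -0.05, -1.4], "rot": [0, 0, 0], "gripper": 0},
  {"offset": [0, -0.3, -2.0], "rot": [0, 0, 0], "gripper": 0},
  {"offset": [0, -0.8, -4], "rot": [0, 0, 0], "gripper": 0},
  {"offset": [0, -0.8, -8], "rot": [0, 0, 0], "gripper": 0},
  {"offset": [0, -0.8, -12], "rot": [0, 0, 0], "gripper": 0},
  {"offset": [0, -0.8, -15], "rot": [0, 0, 0], "gripper": 0},
  {"offset": [0, -0.8, -15], "rot": [0, 0, 0], "gripper": 0},
])

```text
time_s: 8.6
eef_pos: [568.6, 38.8, 286.4]
ee_rot: [0.003, -0.061, 0.998, -0.0]
force: [-0.6, 0.4, 0.7]
grip_width: -0.002
grip_force: 0.0
```

Call:
step_arm([
  {"offset": [20, 10, 0], "rot": [0, 0, 0], "gripper": 0},
  {"offset": [20, 10, 0], "rot": [0, 0, 0], "gripper": 0},
  {"offset": [20, 10, 0], "rot": [0, 0, 0], "gripper": 0},
  {"offset": [20, 20, 0], "rot": [0, 0, 0], "gripper": 0},
  {"offset": [20, 30, 0], "rot": [0, 0, 0], "gripper": 0},
  {"offset": [20, 30, 0], "rot": [0, 0, 0], "gripper": 0},
  {"offset": [20, 30, 0], "rot": [0, 0, 0], "gripper": 0},
  {"offset": [20, 30, 0], "rot": [0, 0, 0], "gripper": 0},
  {"offset": [20, 30, 0], "rot": [0, 0, 0], "gripper": 0},
  {"offset": [20, 30, 0], "rot": [0, 0, 0], "gripper": 0},
  {"offset": [20, 30, 0], "rot": [0, 0, 0], "gripper": 0},
  {"offset": [20, 30, 0], "rot": [0, 0, 0], "gripper": 0},
])

```text
time_s: 9.8
eef_pos: [333.2, 310.7, 282.1]
ee_rot: [-0.0, -0.06, 0.998, -0.0]
force: [0.2, 0.3, 0.5]
grip_width: 0.004
grip_force: 0.0
```

Run:
```python
from h import *
off([0,0,0])
d=cap("top"); save(d,"pics/end.png",(175,160,345,260))
```

```text
pos [333.2 310.7 282.1] t 9.8 F [0.21 0.26 0.49] w 0.0040983733874336925
offset cm [ 36.79 -26.83  28.24]
rot deg [-0.01 -0.03 -0.06]
```

View pics/end.png

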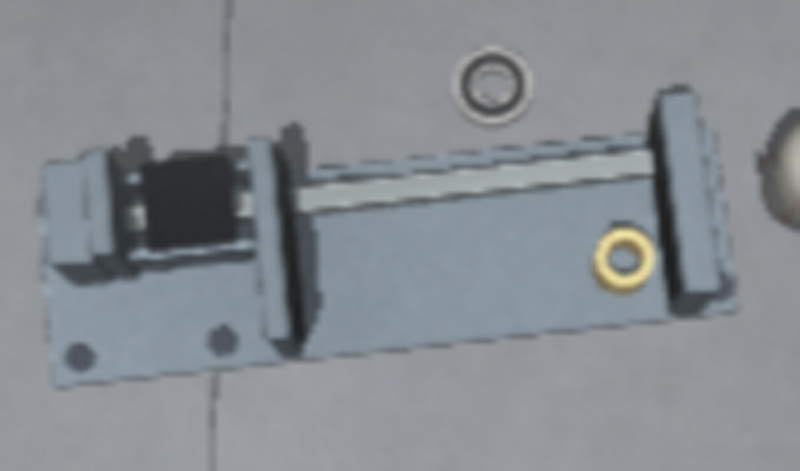

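The thumb stop, at (98,205), now rests against the end stop. The pad is at (190,200), and the bush (625,258), bearing and oiler haven't moved.

```bash
python3 -c "
from h import *
d=cap('top'); print(world(d,175+190/4.706,160+200/4.706).round(1)); print(finish_job())"
```

```text
[571.5  23.8  66.8]
the job is handed in; nothing more can be done
None
```

The clamp is fully open, with the sliding jaw against the end stop and the release sprung back up. The bush, bearing and oiler haven't moved, nothing was picked up, and I've handed the job in at about 10 s.

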